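# Thread a long screwdriver out of a half-open sliding-lid case

## Task

Slide the wooden lid of the case all the way open to its stop, by its pull bar, and leave it open. Then take out the long screwdriver lying inside: it is longer than the opening, so tilt it and draw it out end first. Finish still gripping it, holding it still in the air over the case with every part of it at least 5 cm above the top of the case, touching nothing else; do not shift the other things on the table.

Things in the scene. Friction and masses are not known exactly. Their poses are not given: they have to be found in the camera images.
- case: Low wooden box fixed to the table, 166 (its x) x 266 (its y) mm, walls 8 mm thick, their tops 58 mm above the table. Inside 150 x 250 mm, its floor 6 mm above the table. Origin: centre of the underside, on the table; z up, y its long axis. Metal guide rails along both long walls reach 68 mm above the table, 146 mm free between them. Place and yaw (up to 0.45 rad either way) vary.
- opening (a point): Centre of the opening at wall-top level, 58 mm above the table: x = 0, y = -55 mm in the case's frame. The opening is 140 mm along the case's y and 150 mm across. Axes as the case's.
- deck_edge (a point): Middle of the edge, facing the opening, of the fixed deck: a 6 mm board that covers the rest of the case, from y = +15 mm to the +y end wall (case's frame). Its top is 58 mm, its underside 52 mm above the table; the point lies at x = 0, y = +15 mm, at its top. Axes as the case's.
- lid (a joint): Slide of the lid along the case's +y, in m: 0 closed over the opening, 0.143 fully open at the stop (lid lying on the deck, opening free, lid overhanging the +y end by 28 mm). Starts between 0 and 0.04. It stays where it is left; moving it takes about 2 to 3 N. The lid is 6 mm thick, its top 64 mm above the table.
- pull_bar (a point): Middle of the upper edge of the lid's wooden pull bar, 92 mm above the table. The bar stands 28 mm above the lid, is 56 mm long along the case's x and 14 mm thick along the case's y (the sliding direction). It moves with the lid: in the case's frame it lies at x = 0, y = lid value - 0.020 m.
- driver: Screwdriver, 198 mm long, about 0.09 kg, in the case along its y (handle to -y under the lid, blade under the deck), within 12 mm of centre. Origin: underside, half way along; its y axis runs from blade tip to handle end. Handle y = -2 to +99 mm, 26 wide, 31 mm high; blade y = -99 to 0, 6 mm thick. Balance point about y = +40 mm. It rests on the handle, the tip about 17 mm off the floor.
- driver_butt (a point): Middle of the screwdriver's handle end face, 99 mm from the origin along its +y, 15.5 mm above its underside.
- driver_tip (a point): Tip of the screwdriver's blade, 99 mm from the origin along its -y, 7 mm above its underside.
- spanner: Bystander: steel combination spanner, 26 x 136 x 5 mm, lying beside the case's far long wall. Origin: centre of its underside.
- pencil: Bystander: flat carpenter's pencil, 12 x 173 x 8 mm, lying beside the case's near long wall. Origin: centre of its underside.
- pliers: Bystander: pliers, 65 x 158 x 14 mm, behind the case. Origin: centre of the underside.
- tape_roll: Bystander: roll of masking tape, 104 x 102 x 25 mm, lying flat left of the case. Origin: centre of the underside.
- wood_block: Bystander: wooden block, 45 x 90 x 38 mm, behind the case, to the left. Origin: centre of the underside.
- tape_measure: Bystander: tape measure, 36 x 77 x 62 mm, behind the case. Origin: centre of the underside.
- tub: Bystander: small open plastic tub, 92 x 127 x 57 mm, right of the case. Origin: centre of the underside.

How it is judged:
On the way, in this order (a step that is already met when the one before it is completed fails the run):
1. the lid has been slid fully open, to within 6 mm of its stop (value of joint lid above 0.137 m), for 0.2 s.
2. the screwdriver is tilted through the opening: one end above the top of the case while the other is still inside, below the wall tops (contact force between the fingers and driver above 1 N and ((height (world z) of driver_butt above 0.068 m and height (world z) of driver_tip below 0.058 m) or (height (world z) of driver_tip above 0.068 m and height (world z) of driver_butt below 0.058 m))), for 0.1 s.
At the end, for the whole second after the job is handed in: the screwdriver is gripped by the fingers and held still (below 3 cm/s), its tip and handle end both more than 117 mm above the table, its middle within 18 cm of the case's centre seen from above, not touching the case; the lid still within 6 mm of its open stop (height (world z) of each of driver_butt, driver_tip above 0.117 m and horizontal distance between driver and case below 0.18 m and contact force between the fingers and driver above 2 N and contact force between driver and case below 0.1 N and linear speed of driver below 0.03 m/s and value of joint lid above 0.137 m); the arm keeps its last pose, push and grip.
It fails at once if another thing on the table is shifted by more than 3 cm (distance of any of spanner, pencil, pliers, tape_roll, wood_block, tape_measure, tub from where it was at the start of the episode above 0.03 m).
It also fails if it takes over 51 s, if anything falls off the work surface, if the arm or the gripper's body presses on something with over 40 N, if the wrist force passes 120 N, or if a joint passes its speed limit or range.

## Robot

A 6-joint arm with a two-finger parallel gripper is mounted at the origin on a cart in front of the work surface, level with it; the furniture and walls round the work are solid. World frame = base frame: x ahead of the robot, y to its left, z up, the work surface at z = 0. Lengths are in m, angles in rad, forces in N, time in s.
With the tool pointing down it reaches from about 0.4 to 0.825 m from the base axis. Payload 7 kg.
Tool frame: the origin (TCP) lies midway between the tips of the shut fingers; the grasp point (between the pads) lies 19 mm behind it; z points along the fingers, y is the line along which they close (so a half turn about z gives the same grasp; the last joint's range is limited). The gripper opens to 85 mm and grips with 20 to 120 N. Pads are 22 mm wide; open, the fingers measure 114 mm over their backs; the gripper's body (76 mm by 85 mm) begins 54 mm behind the grasp point. The pads swing forward as they close: fully open they stand 13 mm farther back than shut.
Start: joints at [1.633, 0.359, 0.012, 0, -1.224, -0.288], TCP at [0.151, 0.658, 0.231] pointing down, gripper open.
Joint ranges: [-3.07, 3.07], [-1.43, 2.12], [-1.02, 1.25], [-3.03, 1.67], [-3.05, -0], [-3.03, 3.03]. Speed limits (rad/s): [2.39, 2.39, 3.01, 3.14, 3.14, 3.14].

## Interface

Orientations are given as a unit quaternion [w, x, y, z].
In Python, from rig import ctrl gives the robot as it stands.
- The arm moves only by the shell command python3 -m creep 'ROWS' [FORCE]. ROWS is JSON, a list of rows, each a list of 3 entries, a list of its own where there are three numbers: the shift along the tool's x, y, z in cm, then the turn, a rotation vector about the tool's x, y, z in degrees, then the closure, from 0 (fully open) to 1 (shut). A call has 1 to 10 rows; each row is the pose to reach, as a shift and turn from the pose commanded when the call began, along the tool's axes at that moment; what a row does not reach only later rows make up. A row lasts 1/10 s, in which the tool goes at most 50 mm and 8.59 degrees, less where a joint would pass 70% of its speed; a pose out of reach is approached as far as the arm can. A call with a gripper value outside its range is refused whole. The fingers move at their own pace and stop on an object; FORCE is the grip in N (left out, the last holds). Time passes only in rows, so rows that repeat a pose let the fingers close. It gives the time, the measured TCP pose, the force, the opening and the grip force at its end, in the units of the state.
- ctrl.state(): the state, without advancing time (a new reading comes with each control period).
- ctrl.camera(name): name is "scene" or "top" or "wrist"; returns a dict with "image" (384x512x3 uint8, red, green, blue), "fx", "fy", "cx", "cy" (pixels), "origin" and "orientation" of the camera in the world. Camera axes: x right, y up, looking along -z (the intrinsics and any distortion apply to the point x, -y, -z); pixel columns grow to the right and rows downward; lengths in m; the calibration is good to about 2 mm. A picture is of the moment at which its call begins. There is no depth.
- ctrl.finish_job(): hands the job in; it is judged then, once.
Trained networks look in the newest picture that a camera, given by its name, has taken for a name from the list of things; names that differ only in an ending like _2 or _b are one class to them, and where a whole thing is asked for, a point or a joint stands for the part that bears it (a point fixed in the world has none). Each returns a list of dicts, best first, with "conf" (0 to 1); they miss things now and then, are a little off and sometimes report something else, mostly with a low value. They report only what shows in the picture. A call takes as long as a camera call.
- ctrl.spot_in(query, camera): "position" ([column, row] in pixels, amid what is visible of it).
- ctrl.regions_of(query, camera): "mask" (384x512 bool, what is visible of it) and "position" ([column, row] in pixels, amid what is visible of it).
- ctrl.pinpoint(query, camera): "position" ([column, row] in pixels: a listed point, or the origin of a listed thing).
The state is a dict: "time": time; "joints": joint angles; "qd": joint speeds; "tau": joint torques, N m; "position": TCP position; "orientation": TCP orientation; "wrist_force": force on the tool from outside, world axes, zero at the start; "wrist_torque": the same for the moment, N m; "opening": opening from 0.0 (shut) to 1.0 (fully open); "finger_force": force on a finger pad.
Only numpy, scipy, OpenCV 4.12 (cv2) and the standard library are available. Lean on these libraries where they do the work, as an engineer would, in place of code of your own. Each camera call takes 0.05 s, during which the arm holds its last target. There are 200 camera calls.

## Working session

There is one attempt and no reset: what is moved stays moved. The work goes in short steps, Python scripts to look and compute and a shell command to move; the robot and the scene stay as the last step left them, time stands still between calls to the robot, and variables do not carry over. Pictures are saved under pics/ and viewed, at most 10 in all, crops included, and the job is handed in when it is done.

```bash
mkdir -p pics
cat > h.py <<'E'
import numpy as np, cv2
from scipy.spatial.transform import Rotation as R
from rig import ctrl
def Rq(q): return R.from_quat([q[1],q[2],q[3],q[0]])
def unproj(c,px,z):
    d=np.array([(px[0]-c['cx'])/c['fx'],-(px[1]-c['cy'])/c['fy'],-1.])
    d=Rq(c['orientation']).apply(d); o=np.array(c['origin']); return o+d*(z-o[2])/d[2]
def proj(c,p):
    v=Rq(c['orientation']).inv().apply(np.array(p)-c['origin']); return [c['cx']+c['fx']*v[0]/-v[2], c['cy']-c['fy']*v[1]/-v[2]]
def totool(p,yaw=None):
    """shift (cm) in current tool axes to bring TCP to p"""
    s=ctrl.state(); return Rq(s['orientation']).inv().apply(np.array(p)-s['position'])*100
def save(c,n): cv2.imwrite('pics/'+n,c['image'][:,:,::-1])
E
python3 - <<'E'
from h import *
for n in ['top','scene']:
    c=ctrl.camera(n); save(c,n+'0.png'); print(n,{k:np.round(v,3) for k,v in c.items() if k!='image'}, [k for k in c])
    for q,z in [('pull_bar',.092),('opening',.058),('deck_edge',.058),('case',0)]:
        for d in ctrl.pinpoint(q,n)[:2]: print(q,np.round(d['position'],1),round(d['conf'],2),np.round(unproj(c,d['position'],z),3))
s=ctrl.state();print(s)
print(Rq(s['orientation']).as_matrix().round(3))
E
python3 -c "
import cv2,numpy as np
a=cv2.imread('pics/top0.png');b=cv2.imread('pics/scene0.png')
cv2.imwrite('pics/both0.png',cv2.resize(np.vstack([a,b]),(400,600)) if 0 else cv2.resize(np.hstack([a,b]),(800,300)))"
```

```text
top {'fx': np.float64(482.665), 'fy': np.float64(482.665), 'cx': np.float64(252.256), 'cy': np.float64(189.552), 'origin': array([0.5  , 0.037, 1.36 ]), 'orientation': array([ 0.707,  0.035, -0.022, -0.706])} ['image', 'fx', 'fy', 'cx', 'cy', 'origin', 'orientation']
pull_bar [287.5 200.2] 0.83 [ 0.575 -0.033  0.092]
deck_edge [283.3 201.7] 0.66 [ 0.573 -0.024  0.058]
case [290.  203.7] 0.75 [ 0.571 -0.045  0.   ]
scene {'fx': np.float64(485.758), 'fy': np.float64(485.758), 'cx': np.float64(254.663), 'cy': np.float64(192.867), 'origin': array([-0.043, -1.267,  0.717]), 'orientation': array([ 0.816,  0.537, -0.126, -0.175])} ['image', 'fx', 'fy', 'cx', 'cy', 'origin', 'orientation']
pull_bar [263.9 206.3] 0.92 [ 0.566 -0.048  0.092]
opening [276.9 218. ] 0.88 [ 0.599 -0.075  0.058]
deck_edge [262.9 210.1] 0.84 [ 0.584 -0.007  0.058]
deck_edge [278.4 217.9] 0.5 [ 0.603 -0.076  0.058]
case [263.7 231.2] 0.91 [ 0.573 -0.039  0.   ]
{'time': 0.5, 'joints': array([ 1.63308431e+00,  3.58629572e-01,  1.18747462e-02, -3.02881547e-05,
       -1.22412340e+00, -2.88089499e-01]), 'qd': array([-0.00047492, -0.00028968,  0.00076065,  0.00019705, -0.00090156,
       -0.00273171]), 'tau': array([ 1.10788809e-03, -5.82399917e+01,  2.93428570e+01,  6.93659395e+00,
       -1.07826636e-03, -9.05547637e-06]), 'position': array([0.15113503, 0.6578141 , 0.23126663]), 'orientation': array([ 4.28041049e-05,  9.93632896e-01, -1.12666174e-01, -6.88785003e-06]), 'wrist_force': array([-0.04617828, -0.32631883,  0.37079699]), 'wrist_torque': array([0.00117126, 0.0124892 , 0.02250865]), 'finger_force': 0.0, 'opening': 1.0021671393762612}
[[ 0.975 -0.224 -0.   ]
 [-0.224 -0.975 -0.   ]
 [-0.     0.    -1.   ]]
```

View pics/top0.png

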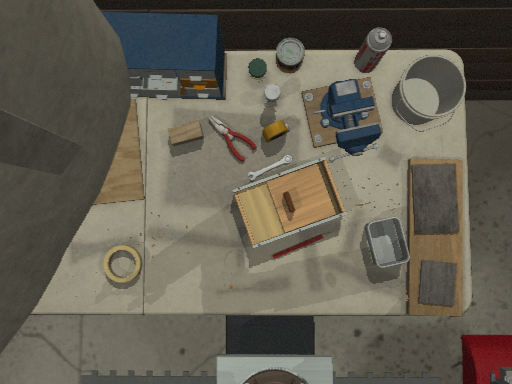

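View pics/scene0.png

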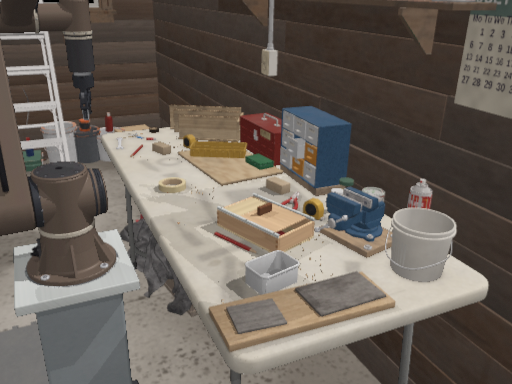

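Run:
```python
from h import *
c=ctrl.camera('top')
for q,z in [('lid',.064),('case',.06),('pull_bar',.092)]:
    for d in ctrl.regions_of(q,'top')[:1]:
        m=d['mask'].astype(np.uint8); k,_=cv2.findContours(m,0,2); k=max(k,key=cv2.contourArea)
        W=np.array([unproj(c,p[0],z)[:2] for p in k],np.float32)
        r=cv2.minAreaRect(W*1000); print(q,round(d['conf'],2),np.round(r[0]),np.round(r[1]),round(r[2],1),m.sum()); print(cv2.boxPoints(r).round())
im=c['image'][140:280,210:360]; cv2.imwrite('pics/crop.png',cv2.resize(im[:,:,::-1],None,fx=4,fy=4,interpolation=2))
```

```text
case 0.79 [573. -40.] [169. 270.] 19.7 6172
[[ 447.   58.]
 [ 539. -196.]
 [ 698. -139.]
 [ 607.  115.]]
pull_bar 0.62 [582. -68.] [145. 143.] 19.5 2923
[[ 490.  -25.]
 [ 538. -160.]
 [ 674. -112.]
 [ 626.   23.]]
```

View pics/crop.png

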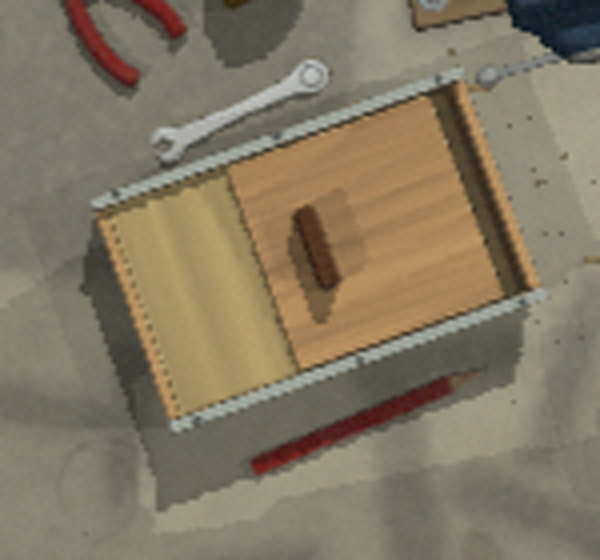

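The top view shows the case turned about 20° with its centre near (0.573, -0.040). The bar is at about pixel (289, 202), and the lid starts about 2 cm open. Next I move above the bar.

Run:
```python
from h import *
print(totool([.572,-.037,.2]))
```

```text
[56.57283298 58.2961259   3.13354038]
```

```bash
python3 -m creep '[[[56.6,58.3,3.1],[0,0,-32.8],0],[[56.6,58.3,3.1],[0,0,-32.8],0],[[56.6,58.3,3.1],[0,0,-32.8],0],[[56.6,58.3,3.1],[0,0,-32.8],0],[[56.6,58.3,3.1],[0,0,-32.8],0],[[56.6,58.3,3.1],[0,0,-32.8],0],[[56.6,58.3,3.1],[0,0,-32.8],0],[[56.6,58.3,3.1],[0,0,-32.8],0],[[56.6,58.3,3.1],[0,0,-32.8],0],[[56.6,58.3,3.1],[0,0,-32.8],0]]'
python3 - <<'E'
from h import *
print(totool([.572,-.037,.2]), Rq(ctrl.state()['orientation']).as_matrix().round(3))
E
```

```text
time: 1.7
position: [0.4107, 0.2288, 0.2127]
orientation: [-0.0, 0.985, 0.173, 0.001]
wrist_force: [0.7, 1.2, -0.5]
opening: 1.001
finger_force: 0.0
[ 6.11602302 30.48449724  1.26126065] [[ 0.94   0.34   0.001]
 [ 0.34  -0.94   0.001]
 [ 0.001 -0.001 -1.   ]]
```

```bash
python3 -m creep '[[[6.1,30.5,1.3],[0,0,0],0],[[6.1,30.5,1.3],[0,0,0],0],[[6.1,30.5,1.3],[0,0,0],0],[[6.1,30.5,1.3],[0,0,0],0],[[6.1,30.5,1.3],[0,0,0],0],[[6.1,30.5,1.3],[0,0,0],0],[[6.1,30.5,1.3],[0,0,0],0],[[6.1,30.5,1.3],[0,0,0],0],[[6.1,30.5,1.3],[0,0,0],0]]'
python3 - <<'E'
from h import *
c=ctrl.camera('wrist'); save(c,'w1.png')
print(np.round(c['origin'],3))
for q,z in [('pull_bar',.092),('deck_edge',.058)]:
  for d in ctrl.pinpoint(q,'wrist')[:1]: print(q,d['position'],d['conf'],unproj(c,d['position'],z))
for d in ctrl.regions_of('pull_bar','wrist')[:1]: print(d['position'],d['mask'].sum())
print(totool([.572,-.037,.2]))
E
```

```text
time: 2.6
position: [0.5707, -0.0354, 0.1991]
orientation: [-0.0, 0.985, 0.172, -0.0]
wrist_force: [0.0, 0.4, 0.5]
opening: 1.0
finger_force: 0.0
[ 0.634 -0.012  0.342]
pull_bar [257.9, 196.6] 0.59 [ 0.57048824 -0.04184077  0.092     ]
deck_edge [241.0, 184.4] 0.61 [ 0.56822117 -0.02497296  0.058     ]
[289.7, 181.1] 20140
[ 0.0256093   0.28653564 -0.03014393]
```

View pics/w1.png

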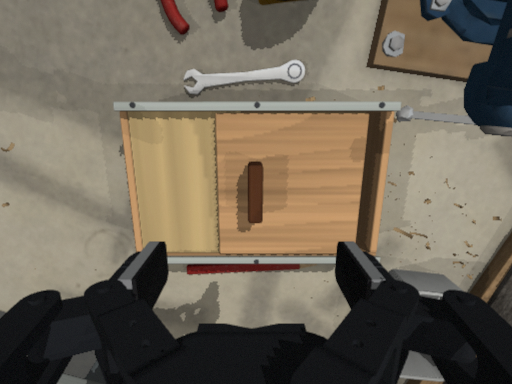

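Run:
```python
from h import *
c=ctrl.camera('wrist')
P=np.array([unproj(c,p,.068) for p in [(114,106),(400,105),(132,261),(381,261)]]); print(P.round(4))
v=(P[0]-P[1]+P[2]-P[3]); print('yaw',np.degrees(np.arctan2(-v[0],v[1])),'centre',P.mean(0), np.linalg.norm(P[0]-P[1]),np.linalg.norm(P[0]-P[2]))
yaw=np.arctan2(-v[0],v[1]); C=P.mean(0)
for n,p,z in [('bar',(255.5,192),.092),('lid+',(216,185),.064),('deckend',(131,185),.058)]:
    w=unproj(c,p,z); d=(w-C)[:2]; print(n,w,d@[np.cos(yaw),np.sin(yaw)],d@[-np.sin(yaw),np.cos(yaw)])
print(totool([*unproj(c,(255.5,192),.092)[:2],.07]))
```

```text
[[ 0.6005  0.1117  0.068 ]
 [ 0.6919 -0.1366  0.068 ]
 [ 0.4508  0.0586  0.068 ]
 [ 0.5424 -0.1933  0.068 ]]
yaw 20.090666814564422 centre [ 0.57139155 -0.03990885  0.068     ] 0.2646123308322765 0.1588845209161513
bar [ 0.57388321 -0.0372546   0.092     ] 0.00325179374772491 0.0016368387133609817
lid+ [ 5.60421517e-01 -1.11425783e-04  6.40000000e-02] 0.0033681724447727182 0.04114403548814954
deckend [0.52883102 0.08260956 0.058     ] 0.002115165039385086 0.12968301282466008
[ 0.17896735  0.36737866 12.97166441]
```

The bar sits at case y ≈ 0, so the lid value is about 0.02. I'll descend and grip the bar.

```bash
python3 -m creep '[[[0,0.3,5],[0,0,0],0],[[0,0.3,9],[0,0,0],0],[[0,0.3,12],[0,0,0],0],[[0,0.3,13],[0,0,0],0],[[0,0.3,13],[0,0,0],1],[[0,0.3,13],[0,0,0],1],[[0,0.3,13],[0,0,0],1],[[0,0.3,13],[0,0,0],1],[[0,0.3,13],[0,0,0],1],[[0,0.3,13],[0,0,0],1]]' 40
```

```text
time: 3.85
position: [0.5727, -0.0383, 0.0704]
orientation: [0.0, 0.985, 0.173, 0.001]
wrist_force: [-2.3, 0.8, 6.7]
opening: 0.154
finger_force: 42.8
```

```bash
python3 -m creep '[[[0,-2,0],[0,0,0],1],[[0,-4.5,0],[0,0,0],1],[[0,-7,0],[0,0,0],1],[[0,-9,0],[0,0,0],1],[[0,-10.5,0],[0,0,0],1],[[0,-11.2,0],[0,0,0],1],[[0,-11.6,0],[0,0,0],1],[[0,-12,0],[0,0,0],1],[[0,-12.2,0],[0,0,0],1],[[0,-12.2,0],[0,0,0],1]]'
```

```text
time: 4.85
position: [0.5315, 0.0758, 0.0704]
orientation: [0.0, 0.985, 0.173, 0.001]
wrist_force: [1.5, -5.3, 5.6]
opening: 0.152
finger_force: 42.8
```

```bash
python3 -m creep '[[[0,-0.2,0],[0,0,0],1],[[0,-0.4,0],[0,0,0],1],[[0,-0.4,0],[0,0,0],1]]'; python3 -m creep '[[[0,-0.2,0],[0,0,0],1],[[0,-0.4,0],[0,0,0],1],[[0,-0.4,0],[0,0,0],1]]'
```

```text
time: 5.15
position: [0.5313, 0.0762, 0.0704]
orientation: [0.003, 0.985, 0.173, 0.001]
wrist_force: [13.4, -26.3, -0.3]
opening: 0.155
finger_force: 42.4
time: 5.45
position: [0.5311, 0.0765, 0.0704]
orientation: [0.005, 0.985, 0.173, 0.001]
wrist_force: [26.7, -49.7, -6.1]
opening: 0.157
finger_force: 42.1
```

```bash
python3 -m creep '[[[0,0.7,0],[0,0,0],1],[[0,0.7,0],[0,0,0],0],[[0,0.7,0],[0,0,0],0],[[0,0.7,0],[0,0,0],0],[[0,0.7,0],[0,0,0],0],[[0,0.7,-4],[0,0,0],0],[[0,0.7,-8],[0,0,0],0],[[0,1,-13],[0,0,0],0],[[0,5,-13],[0,0,8],0],[[0,10,-13],[0,0,16],0]]'
python3 -m creep '[[[0,3,0],[0,0,8.5],0],[[0,6,0],[0,0,17],0],[[0,6.5,0],[0,0,25.5],0],[[0,6.5,0],[0,0,34],0],[[0,6.5,0],[0,0,42.5],0],[[0,6.5,0],[0,0,51],0],[[0,6.5,0],[0,0,59.5],0],[[0,6.5,0],[0,0,68],0],[[0,6.5,0],[0,0,74],0],[[0,6.5,0],[0,0,74],0]]'
python3 - <<'E'
from h import *
c=ctrl.camera('wrist'); save(c,'w2.png')
C=np.array([.5714,-.0399]);y=np.radians(20.)
def cf(w): d=w[:2]-C; return np.round([d@[np.cos(y),np.sin(y)],d@[-np.sin(y),np.cos(y)]],4)
for n in ['wrist','top']:
 if n=='top': c=ctrl.camera(n)
 for q,z in [('driver_butt',.0215),('driver',.006),('pull_bar',.092),('deck_edge',.058),('opening',.058)]:
  for d in ctrl.pinpoint(q,n)[:1]: w=unproj(c,d['position'],z);print(n,q,np.round(d['position']),round(d['conf'],2),w.round(4),cf(w))
s=ctrl.state();print(s['position'],s['joints'].round(2),Rq(s['orientation']).as_matrix().round(3))
E
```

```text
time: 6.45
position: [0.5631, -0.0089, 0.2018]
orientation: [-0.001, 0.999, 0.033, 0.002]
wrist_force: [1.2, 1.2, -0.7]
opening: 0.996
finger_force: 0.0
time: 7.45
position: [0.5662, -0.0745, 0.1991]
orientation: [0.0, 0.818, -0.575, -0.0]
wrist_force: [0.2, -0.2, 0.9]
opening: 1.0
finger_force: 0.0
wrist driver_butt [243. 119.] 0.64 [ 0.596  -0.1346  0.0215] [-0.0093 -0.0974]
wrist driver [238. 205.] 0.85 [ 0.5684 -0.0358  0.006 ] [-0.0014  0.0049]
wrist pull_bar [237. 337.] 0.68 [0.5264 0.0772 0.092 ] [-0.0023  0.1254]
wrist deck_edge [240. 207.] 0.55 [ 0.5689 -0.0501  0.058 ] [-0.0058 -0.0088]
wrist opening [234. 164.] 0.73 [ 0.5897 -0.0912  0.058 ] [-0.0004 -0.0545]
top driver_butt [277. 132.] 0.19 [ 0.7724 -0.0086  0.0215] [ 0.1996 -0.0394]
[ 0.56629364 -0.07507945  0.19925264] [ 0.21  0.21 -0.27  0.   -1.09  0.14] [[ 0.34 -0.94  0.  ]
 [-0.94 -0.34 -0.  ]
 [ 0.   -0.   -1.  ]]
```

View pics/w2.png

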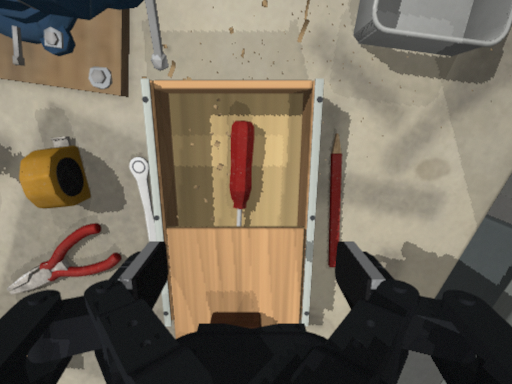

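Run:
```python
from h import *
c=ctrl.camera('wrist')
C=np.array([.5714,-.0399]);y=np.radians(20.)
def cf(w): d=w[:2]-C; return np.round([d@[np.cos(y),np.sin(y)],d@[-np.sin(y),np.cos(y)]],4)
d=ctrl.regions_of('driver','wrist')[0]; m=d['mask']; print(d['conf'],m.sum())
L=[]
for r in range(125,206,8):
    k=np.flatnonzero(m[r]); 
    if len(k): w=unproj(c,((k[0]+k[-1])/2,r),.022); L.append(cf(w)); print(r,k[0],k[-1],L[-1],w.round(4))
L=np.array(L); p=np.polyfit(L[:,1],L[:,0],1); print('slope deg',np.degrees(np.arctan(p[0])))
for yy in(-.045,-.04):
    x=np.polyval(p,yy); w=C+x*np.array([np.cos(y),np.sin(y)])+yy*np.array([-np.sin(y),np.cos(y)]); print(yy,x,w,totool([*w,.013]))
```

```text
0.98 1896
125 232 253 [-0.0085 -0.0919] [ 0.5948 -0.1292  0.022 ]
133 231 253 [-0.0079 -0.0834] [ 0.5925 -0.1209  0.022 ]
141 231 253 [-0.0078 -0.0746] [ 0.5896 -0.1127  0.022 ]
149 231 253 [-0.0077 -0.0658] [ 0.5867 -0.1044  0.022 ]
157 231 252 [-0.007  -0.0568] [ 0.5842 -0.0957  0.022 ]
165 231 251 [-0.0064 -0.0477] [ 0.5817 -0.0869  0.022 ]
173 231 251 [-0.0063 -0.0385] [ 0.5787 -0.0782  0.022 ]
181 230 251 [-0.0056 -0.0291] [ 0.5761 -0.0692  0.022 ]
189 230 251 [-0.0055 -0.0196] [ 0.5729 -0.0602  0.022 ]
197 231 248 [-0.0042 -0.0099] [ 0.5708 -0.0506  0.022 ]
205 234 245 [-0.0041 -0.    ] [ 0.5676 -0.0413  0.022 ]
slope deg 2.759608861776792
-0.045 -0.006356827789016574 [ 0.58081744 -0.08436033] [ 1.36774663 -1.05249228 18.62352536]
-0.04 -0.006115820093765972 [ 0.57933381 -0.07957944] [ 0.86769183 -1.07542798 18.62354089]
```

```bash
python3 -m creep '[[[1.2,-1.06,3],[0,0,2.8],0],[[1.2,-1.06,7],[0,0,2.8],0],[[1.2,-1.06,11],[0,0,2.8],0],[[1.2,-1.06,15],[0,0,2.8],0],[[1.2,-1.06,17.5],[0,0,2.8],0],[[1.2,-1.06,18.5],[0,0,2.8],0],[[1.2,-1.06,18.9],[0,0,2.8],0],[[1.2,-1.06,18.9],[0,0,2.8],0.3]]'
python3 -m creep '[[[0,0,0],[0,0,0],1],[[0,0,0],[0,0,0],1],[[0,0,0],[0,0,0],1],[[0,0,0],[0,0,0],1],[[0,0,0],[0,0,0],1],[[0,0,0],[0,0,0],1]]' 80
```

```text
time: 8.95
position: [0.5813, -0.0829, 0.0115]
orientation: [-0.0, 0.804, -0.594, 0.001]
wrist_force: [-0.9, -0.2, 0.9]
opening: 0.857
finger_force: 0.0
time: 9.55
position: [0.581, -0.0826, 0.0111]
orientation: [-0.0, 0.804, -0.594, 0.001]
wrist_force: [-0.5, 1.5, 5.4]
opening: 0.273
finger_force: 78.8
```

```bash
python3 -m creep '[[[0.08,0,-0.5],[0,2.5,0],1],[[0.17,0,-1.0],[0,5,0],1],[[0.25,0,-1.6],[0,7.5,0],1],[[0.33,0,-2.2],[0,10,0],1],[[0.41,0,-2.7],[0,12.5,0],1],[[0.49,0,-3.2],[0,15,0],1],[[0.57,0,-3.7],[0,17.5,0],1],[[0.65,0,-4.2],[0,20,0],1],[[0.65,0,-4.2],[0,20,0],1]]'
python3 - <<'E'
from h import *
s=ctrl.state();print(s['joints'].round(2),s['wrist_torque'],Rq(s['orientation']).as_matrix().round(3))
c=ctrl.camera('scene');cv2.imwrite('pics/s2.png',cv2.resize(c['image'][170:270,200:340,::-1],None,fx=5,fy=5,interpolation=2))
E
```

```text
time: 10.45
position: [0.5817, -0.0887, 0.0524]
orientation: [0.104, 0.792, -0.585, 0.14]
wrist_force: [-0.5, -0.4, -1.2]
opening: 0.275
finger_force: 78.7
[ 0.34  0.35 -0.75  0.66 -0.59 -0.62] [ 1.17462049  0.36221699 -0.0325652 ] [[ 0.277 -0.956  0.101]
 [-0.898 -0.295 -0.328]
 [ 0.343  0.001 -0.939]]
```

View pics/s2.png

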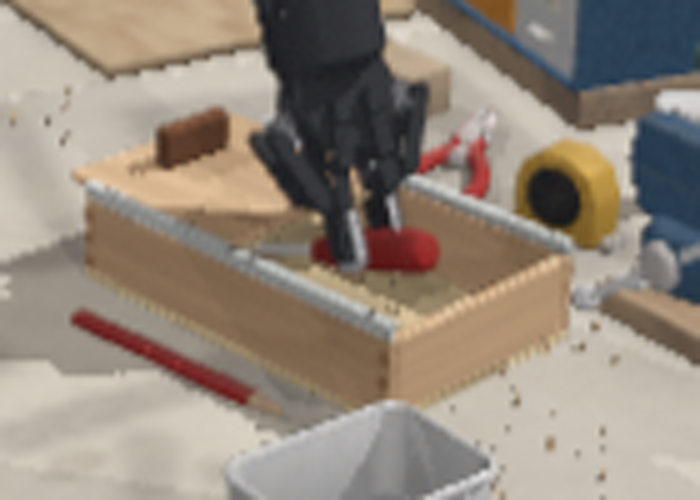

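Force readings are near zero, so the driver is tilted and free. I'll draw it out along its own axis.

```bash
python3 -m creep '[[[0.7,0,0],[0,0,0],1],[[1.8,0,0],[0,0,0],1],[[3,0,0],[0,0,0],1],[[4.2,0,0],[0,0,0],1],[[5.4,0,0],[0,0,0],1],[[6.6,0,0],[0,0,0],1],[[7.8,0,0],[0,0,0],1],[[9,0,0],[0,0,0],1],[[10,0,0],[0,0,0],1],[[10,0,0],[0,0,0],1]]'
```

```text
time: 11.5
position: [0.6102, -0.1798, 0.0869]
orientation: [0.103, 0.792, -0.586, 0.14]
wrist_force: [0.6, 0.6, -1.2]
opening: 0.281
finger_force: 78.7
```

```bash
python3 -m creep '[[[0.5,0,-1.4],[0,0,0],1],[[1.2,0,-3.3],[0,0,0],1],[[1.9,0,-5.2],[0,0,0],1],[[2.7,0,-7.4],[0,0,0],1],[[3.4,0,-9.4],[0,0,0],1],[[4.3,0,-11.8],[0,0,0],1],[[4.8,0,-13.1],[0,0,0],1],[[4.8,0,-13.1],[0,0,0],1]]'
python3 -m creep '[[[-1,0,-0.4],[0,-5,0],1],[[-2,0,-0.7],[0,-10,0],1],[[-3,0,-1.1],[0,-15,0],1],[[-4,0,-1.5],[0,-20,0],1],[[-4,0,-1.5],[0,-20,0],1],[[-4,0,-1.5],[0,-20,0],1],[[-4,0,-1.5],[0,-20,0],1]]'
python3 - <<'E'
from h import *
c=ctrl.camera('scene');cv2.imwrite('pics/s3.png',cv2.resize(c['image'][130:280,170:370,::-1],None,fx=4,fy=4,interpolation=2))
for q in ['driver_butt','driver_tip']: print(q,[(np.round(d['position']),d['conf']) for d in ctrl.pinpoint(q,'scene')[:1]])
d=ctrl.pinpoint('pull_bar','scene')[:1]; w=unproj(c,d[0]['position'],.092)if d else None; print(w)
E
```

```text
time: 12.3
position: [0.611, -0.1786, 0.2281]
orientation: [0.102, 0.792, -0.585, 0.141]
wrist_force: [-0.6, 0.3, -0.7]
opening: 0.278
finger_force: 78.7
time: 13.0
position: [0.5967, -0.1384, 0.2254]
orientation: [0.001, 0.804, -0.594, 0.0]
wrist_force: [-0.3, 0.5, -0.8]
opening: 0.275
finger_force: 78.8
driver_butt [(array([307., 178.]), 0.7)]
driver_tip [(array([253., 156.]), 0.55)]
[0.53085488 0.08341306 0.092     ]
```

View pics/s3.png

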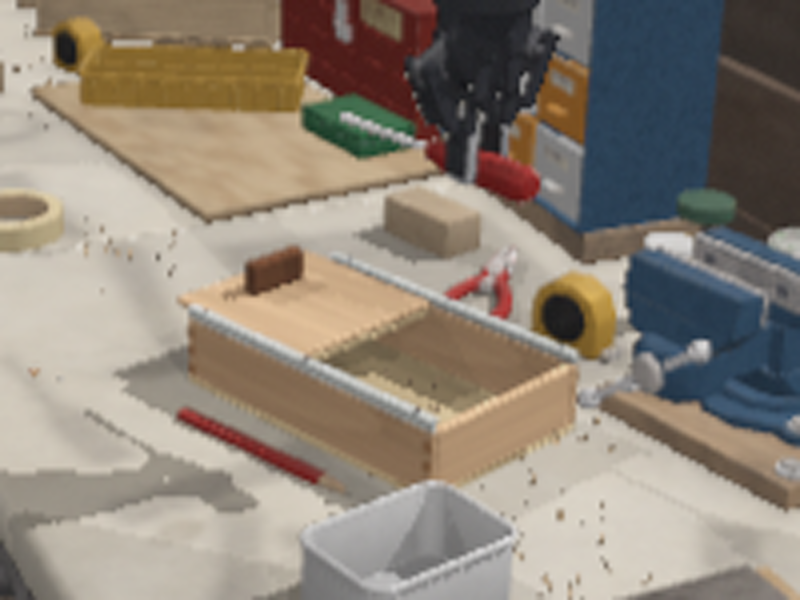

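The driver is held level about 0.24 m up over the case, at around pixels (253, 156) to (307, 178). The lid is open and the bystanders look undisturbed.

```bash
python3 -c "
from rig import ctrl
print(ctrl.finish_job())"
```

```text
the job is handed in; nothing more can be done
None
```

The job is handed in, but no verdict was returned: the lid is open at its stop, and the arm is holding the screwdriver level about 0.24 m above the table over the case.

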